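# Rewind the film and unload the cartridge

### The job

Turn the film winder's red crank grip clockwise until the resistance suddenly drops away and the yellow flag sinks, and stop there, before the red flag sinks too. Then pull up the black index pin on the blue gate, swing the gate aside, let the pin spring into the other hole, and lift the film cartridge out of its well and lower it (no dropping) upright into the open aluminium canister where it stands. Leave the gate pinned open and everything else where it is.

Things in the scene. Friction and masses are not known exactly. Their poses are not given: they have to be found in the camera images.
- winder: Film winder, a fixed cream and dark grey machine 195 x 345 x 260 mm, front towards the robot. Origin at the middle of its underside; x to its back, y to its left, z up. Left half: a face sloped 35 deg from level, leaning outwards (facing up and to the left), with the crank. Right half: a level deck 60 mm high with gate and cartridge. At the back a dark grey box 80 mm high carries the two flags.
- crank_axis (a point): Where the crank's axis leaves the sloped face, at (0, 125, 85) mm in the winder's frame; the axis points up and to the left along (0, 0.574, 0.819) of that frame. (The point's own axes are the winder's.)
- hoop (a point): Middle of the bar of the dark steel carrying hoop, 12 mm thick, 100 mm along the winder's x, at about 257 mm over the table. The hoop stands square to the sloped face at its upper edge, 115 mm up the slope from the crank's axis, and overhangs the crank: it bars a gripper held upright over the crank's circle, so hold the tool along the crank's axis.
- gate_pivot (a point): The gate's vertical pivot at deck height, at (75, -40, 60) mm in the winder's frame.
- well (a point): Mouth centre of the cartridge's well, 29 mm wide and 42 mm deep, at (0, -40, 60) mm in the winder's frame.
- crank_knob (a point): Middle of the red crank grip: a cylinder 20 mm in diameter and 32 mm long that turns freely on its crank arm, parallel to the crank's axis and 42 mm from it. The point lies 40 mm off the sloped face, 11 mm below the grip's outer end; the crank arm under the grip reaches 18 mm off the face.
- crank (a joint): Crank angle, rad, growing clockwise as seen looking at the face. At 0 the grip is at the lowest point of its circle, at pi/2 towards the winder's back (+x), at pi at the top. It starts between -1.2 and 1.2. Up to about 1.3 it turns slack, then the film holds back with about 7 N at the grip along its path, moving or not, until it comes free; then under 1 N (0.8 to 1.7 turns in all, differs every time).
- film_flag (a joint): Yellow flag, an 11 mm button on a pin in a slot on the winder's back box, creeping along with the film: m of sinking. About 0 (top 18 mm over the box) while the film is held, sinks suddenly to about 0.012 when the film has come free.
- leader_flag (a joint): Red flag, the same, further left on the back box: about 0 at first, sinks to about 0.009 if cranking goes on for some 4 rad after the yellow one sank (film lead wound in; must not happen).
- gate (a joint): Blue gate, a flat arm 24 mm wide lying 22 to 28 mm over the deck, over the cartridge: swing about the vertical pivot, rad. 0 = shut, its end pointing to the winder's front; grows counter-clockwise seen from above, the end swinging to the winder's right (-y). Index holes at 0 and 0.80, a stop at 0.812.
- plunger (a joint): Sprung index pin at the gate's end, 125 mm from the pivot: m pulled up. 0 = fully down in a hole, 0.013 = end of travel; clears the index plate from 0.008 on. The pull is 5 N at 0, 8 N at the end; a little play, the pin finds the hole when let go within about 2 mm of it.
- plunger_knob (a point): Middle of the pin's black knob, a cylinder 18 mm in diameter and 28 mm tall, axis vertical: 107 mm over the table with the pin down. Its underside is 5 mm over the gate's arm.
- cartridge: Film cartridge, dark steel with a yellow band, 25 mm in diameter and 42 mm tall, with a black spool knob 12 mm in diameter and 18 mm tall on top, 28 g, standing loose in the winder's well with only the knob over the deck. Origin at the centre of its underside, z up.
- canister: Open aluminium canister, loose, 42 mm outside and 36 mm inside diameter, 44 mm tall, floor 4 mm thick. Origin at the centre of its underside, z up. It stands on the table to the left or right of the winder.
- jar: Bystander: small green glass jar with brass twist cap, 48 mm in diameter, 64 mm tall, on the other side of the winder. Origin at the centre of the underside.
- cap: Bystander: the canister's aluminium screw cap, 47 mm in diameter, 14 mm tall. Origin at the centre of the underside.
- bell: Bystander: steel bicycle bell, 54 mm in diameter, 39 mm tall, with a black thumb lever. Origin at the centre of the underside.
- key: Bystander: grey plastic mailbox key, 60 mm long, 6 mm thick, lying flat. Origin under the middle of its round bow.
- peg: Bystander: wooden clothes peg, 72 mm long, 10 mm tall, lying. Origin at the centre of the underside.
There are look-alikes about, which are no part of the job. Several things have the shape of the canister; the one meant has the colours described above.

How it is judged:
On the way, in this order (a step that is already met when the one before it is completed fails the run):
1. the film comes free: the yellow flag has sunk (value of joint film_flag above 0.006 m), for 0.1 s.
2. the index pin is pulled out of its hole (value of joint plunger above 0.008 m), for 0.05 s.
3. the gate is swung open and the pin has sprung into the other hole (value of joint gate above 0.76 rad and value of joint plunger below 0.003 m), for 0.2 s.
4. the cartridge is lifted clear of its well (z of cartridge in the frame of winder above 0.065 m), for 0.05 s.
At the end, for the whole second after the job is handed in: Yellow flag sunk (over 6 mm), red not (under 4 mm); gate at the open hole (over 0.76 rad), pin down (under 3 mm); cartridge upright (0.2 rad), knob up, foot under 9 mm over the canister's, within 10 mm of its axis; canister upright (0.1 rad), within 40 mm of its first place; both at rest (all of step 3 and value of joint film_flag above 0.006 m and value of joint leader_flag below 0.004 m and z of cartridge in the frame of canister between 0 and 0.009 m and horizontal distance between cartridge and canister below 0.01 m and angle between cartridge's own z axis and vertical below 0.2 rad and angle between canister's own z axis and vertical below 0.1 rad and distance of canister from where it was at the start of the episode below 0.04 m and height (world z) of canister below 0.01 m and linear speed of each of cartridge, canister below 0.02 m/s); the robot touches nothing.
It fails at once if the film lead is wound in: cranked on until the red flag sinks (value of joint leader_flag above 0.005 m).
It fails at once if the cartridge is dropped (falls free from more than about 2 cm) (contact force between the fingers and cartridge below 0.02 N and linear speed of cartridge above 0.62 m/s).
It fails at once if the canister is knocked over (angle between canister's own z axis and vertical above 0.6 rad).
It fails at once if a bystander (jar, cap, bell, key or peg) is displaced by more than 3 cm (distance of any of jar, cap, bell, key, peg from where it was at the start of the episode above 0.03 m).
It also fails if it takes over 72 s, if anything falls off the work surface, if the arm or the gripper's body presses on something with over 40 N, if the wrist force passes 120 N, or if a joint passes its speed limit or range.

### The arm

A 7-joint arm with a two-finger parallel gripper is mounted at the origin on the work surface. World frame = base frame: x ahead of the robot, y to its left, z up, the work surface at z = 0. Lengths are in m, angles in rad, forces in N, time in s.
With the tool pointing down it reaches from about 0.425 to 1.025 m from the base axis. Payload 3.6 kg.
Tool frame: the origin (TCP) lies at the very end of the fingers, on their centre line; the grasp point (between the pads) lies 19 mm behind it; z points along the fingers, y is the line along which they close (so a half turn about z gives the same grasp; the last joint's range is limited). The gripper opens to 85 mm and grips with 20 to 120 N. Pads are 22 mm wide; open, the fingers measure 114 mm over their backs; the gripper's body (76 mm by 85 mm) begins 54 mm behind the grasp point. The pads swing forward as they close: fully open they stand 13 mm farther back than shut.
Start: joints at [1.048, 0.591, 0.048, 1.609, -0.033, 0.943, -0.034], TCP at [0.302, -0.659, 0.231] pointing down, gripper open.
Joint ranges: [-2.69, 2.69], [-0.47, 2.24], [-1.27, 1.36], [0.19, 2.51], [-1.53, 4.68], [0.08, 2.07], [-3.09, 3.09]. Speed limits (rad/s): [2.57, 2.57, 3.14, 3.14, 3.14, 3.14, 3.14].

### API

Orientations are given as a unit quaternion [x, y, z, w].
In Python, from plant import sensors, eyes, robot gives the robot as it stands.
- The arm moves only by the tool play_rows, never from a script. Its argument "rows" is text: rows parted by semicolons, each of 7 numbers parted by spaces: the shift along the tool's x, y, z in m, then the turn, a rotation vector about the tool's x, y, z in degrees, then the opening in per cent of the stroke, from 0 (shut) to 100 (fully open). In form: dx dy dz ax ay az gripper; .... A call has exactly 8 rows; each row shifts and turns the commanded pose from where the row before left it, along the tool's axes as they then stand; what a row does not reach is not made up. A row lasts 1/10 s, in which the tool goes at most 50 mm and 8.59 degrees, less where a joint would pass 70% of its speed; a pose out of reach is approached as far as the arm can. A call is refused whole if a number of a shift passes 0.05 or a number of a turn 8.59, either way. A call with a gripper value outside its range is refused whole. The fingers move at their own pace and stop on an object; the grip force is fixed at half the most. Time passes only in rows, so rows that do not move let the fingers close, or fill a call up. It gives the time, the measured TCP pose, the force, the opening and the grip force at its end, in the units of the state.
- sensors.get_state(): the state, without advancing time (a new reading comes with each control period).
- eyes.snapshot(name): name is "scene" or "side" or "wrist"; returns a dict with "image" (480x640x3 uint8, red, green, blue), "mtx" (3x3 intrinsics, pixels), "rvec" (rotation vector, rad) and "tvec" (3), from world to camera coordinates, as OpenCV has them. Camera axes: x right, y down, z forward; pixel columns grow to the right and rows downward; lengths in m; the calibration is good to about 2 mm. A picture is of the moment at which its call begins. There is no depth.
- robot.sign_off(): hands the job in; it is judged then, once.
The state is a dict: "clock": time; "joint_pos": joint angles; "dq": joint speeds; "tau": joint torques, N m; "position": TCP position; "ee_rot": TCP orientation; "ft_force": force on the tool from outside, world axes, zero at the start; "ft_torque": the same for the moment, N m; "finger_gap": finger opening in m; "finger_force": force on a finger pad.
Only numpy, scipy, OpenCV 4.12 (cv2) and the standard library are available. Lean on these libraries where they do the work, as an engineer would, in place of code of your own. Each camera call takes 0.05 s, during which the arm holds its last target. There are 200 camera calls.

## Working session

There is one attempt and no reset: what is moved stays moved. The work goes in short steps, Python scripts to look and compute and a tool call to move; the robot and the scene stay as the last step left them, time stands still between calls to the robot, and variables do not carry over. Pictures are saved under pics/ and viewed, at most 10 in all, crops included, and the job is handed in when it is done.

Besides the shell and the picture viewer there is one more tool, called by a JSON object that holds its "method" and its "body", one argument or row to a line. play_rows: Moves the arm, as the interface text tells. Its arguments: {"type":"object","properties":{"rows":{"type":"string"}},"required":["rows"]}

```bash
ls; mkdir -p pics
python3 - <<'E'
from plant import sensors, eyes, robot
import cv2,pickle
s=sensors.get_state();print(s)
d={n:eyes.snapshot(n) for n in("scene","side","wrist")}
pickle.dump(d,open('s0.pkl','wb'))
for n in d:
    cv2.imwrite(f'pics/{n}0.png',d[n]['image'][:,:,::-1]);print(n,d[n]['mtx'].tolist(),d[n]['rvec'],d[n]['tvec'])
E
```

```text
pics
{'clock': 0.0, 'joint_pos': array([ 1.04751867,  0.59209315,  0.04829502,  1.60985762, -0.03329565,
        0.94266644, -0.03371053]), 'dq': array([ 0.00062279,  0.00034701,  0.00055848, -0.00033168,  0.00158003,
       -0.00043858,  0.0005289 ]), 'tau': array([-1.69057530e-04, -5.48679471e+01,  1.54671438e+00, -1.98123926e+01,
        9.41296545e-03,  8.62388959e-03, -5.76064892e-06]), 'position': array([ 0.30174456, -0.65830588,  0.23014631]), 'ee_rot': array([ 9.76991441e-01,  2.13275626e-01, -2.97783862e-04, -1.06930007e-03]), 'ft_force': array([-0.17725068, -0.89657052, -0.72339973]), 'ft_torque': array([ 0.03997564, -0.02186584,  0.02459861]), 'finger_force': 0.0, 'finger_gap': 0.08566667946062098}
scene [[548.3760706873987, 0.0, 321.77927506542676], [0.0, 548.3760706873987, 228.64926814965708], [0.0, 0.0, 1.0]] [ 2.40202493  0.58864748 -0.18996819] [-0.50564341 -0.06691433  1.41466251]
side [[469.91885272122806, 0.0, 321.74452081420776], [0.0, 469.91885272122806, 246.80601174849463], [0.0, 0.0, 1.0]] [ 0.58801748 -2.75151916  1.02621968] [0.50502844 0.25716112 1.12288503]
wrist [[384.31176466662737, 0.0, 320.85567149740143], [0.0, 384.31176466662737, 236.70252547963028], [0.0, 0.0, 1.0]] [-2.4345604   1.56219264  0.22886222] [-0.7234904  -0.03704296  0.37939949]
```

View pics/scene0.png

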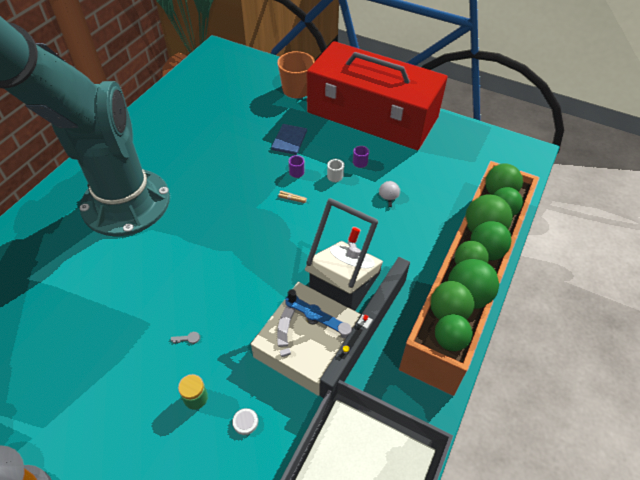

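View pics/side0.png

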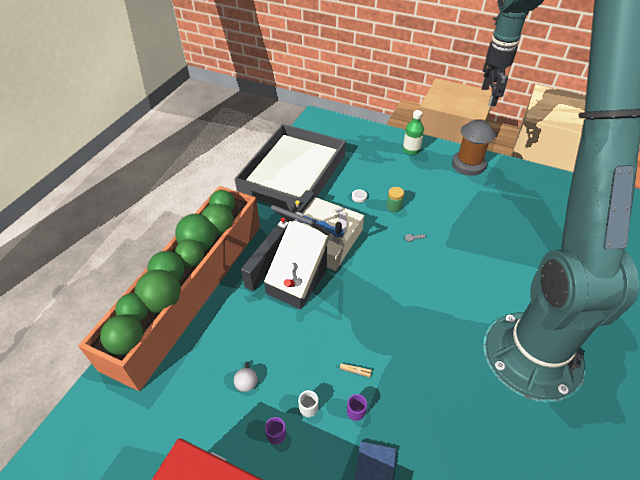

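Winder is in the middle, the crank side faces the side camera. The white/aluminium canister is at scene (336,170) / side (308,403), and the purple ones are look-alikes. The jar is on the other side. I'll enlarge the winder.

```bash
cat > h.py <<'E'
import numpy as np,cv2,pickle
from scipy.optimize import least_squares
from scipy.spatial.transform import Rotation as R
def proj(v,P):
    return cv2.projectPoints(np.array(P,float).reshape(-1,1,3),v['rvec'],v['tvec'],v['mtx'],None)[0].reshape(-1,2)
def tri(views,px):
    Ps=[v['mtx']@np.c_[cv2.Rodrigues(v['rvec'])[0],np.ravel(v['tvec'])] for v in views]
    A=[];
    for P,(u,w) in zip(Ps,px): A+=[u*P[2]-P[0],w*P[2]-P[1]]
    X=np.linalg.svd(np.array(A))[2][-1];X=X[:3]/X[3]
    return X,[proj(v,X)[0]-p for v,p in zip(views,px)]
def crop(v,x0,y0,w,h,k):
    return cv2.resize(v['image'][y0:y0+h,x0:x0+w,::-1],None,fx=k,fy=k,interpolation=cv2.INTER_CUBIC)
E
python3 - <<'E'
from h import *
d=pickle.load(open('s0.pkl','rb'))
a=crop(d['scene'],248,196,165,200,3);b=crop(d['side'],240,180,130,130,4)
c=np.zeros((600,495+0,3),np.uint8)
cv2.imwrite('pics/a.png',a)
cv2.imwrite('pics/b.png',b)
for n in('scene','side'):print(n,proj(d[n],[[0,0,0],[.5,0,0],[.5,.2,0],[.7,0,0],[.7,-.2,0]]).round().tolist())
E
```

```text
scene [[126.0, 203.0], [295.0, 278.0], [334.0, 220.0], [374.0, 313.0], [334.0, 390.0]]
side [[533.0, 354.0], [340.0, 285.0], [308.0, 346.0], [274.0, 262.0], [305.0, 215.0]]
```

View pics/a.png

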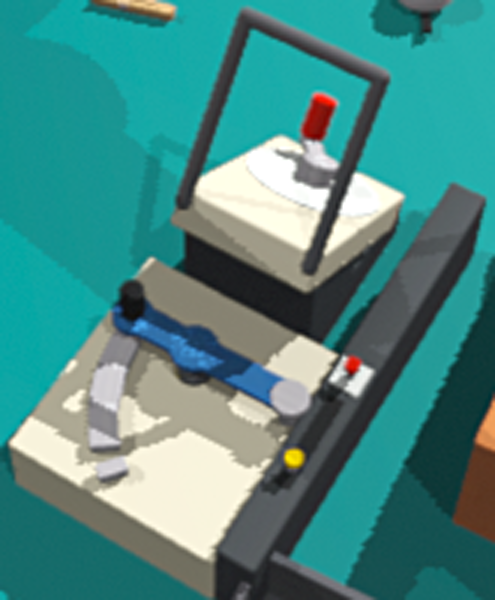

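View pics/b.png

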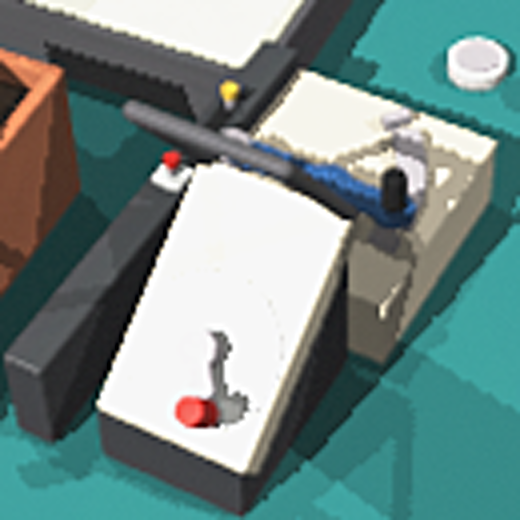

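Scene crop: knob (132,297), hoop bar mid (315,45), red grip mid (320,117), front-right deck corner (12,447), all in crop px. Side crop: knob (395,188), hoop bar (130,108)–(345,205), grip (196,411), deck corner (497,145). Next I fit the winder pose.

Run:
```python
from h import *
d=pickle.load(open('s0.pkl','rb'));V=[d['scene'],d['side']]
sc=lambda x,y:np.array([248+(x-1)/3,196+(y-1)/3]); sd=lambda x,y:np.array([240+(x-1.5)/4,180+(y-1.5)/4])
obs={'plunger':((-.05,-.04,.107),sc(132,299),sd(395,188)),
'hoop':((0,.105,.257),sc(315,46),sd(240,156)),
'corner':((-.0975,-.1725,.06),sc(12,447),sd(497,145))}
for n,(p,a,b) in obs.items(): print(n,*tri(V,[a,b]))
g=tri(V,[sc(320,117),sd(203,411)]);print('grip',g)
T=lambda q,p:R.from_euler('z',q[2]).apply(p)+[q[0],q[1],0]
f=lambda q:np.ravel([proj(v,T(q,np.array(p)))[0]-o for p,a,b in obs.values() for v,o in zip(V,(a,b))])
r=least_squares(f,[.6,0,0],loss='soft_l1');q=r.x;print(q,np.degrees(q[2]),r.fun.round(1))
Ri=R.from_euler('z',-q[2]);gl=Ri.apply(g[0]-[q[0],q[1],0]);print('grip local',gl)
rel=gl-[0,.125,.085];up=np.array([0,-.819,.574]);ax=np.array([0,.574,.819])
print('off face',rel@ax,'r',np.hypot(rel[0],rel@up),'ang',np.arctan2(rel[0],-(rel@up)))
# canister rim center
print('can',tri(V,[(336,164),(308.5,398)]))
import pickle as pk;pk.dump(q,open('q.pkl','wb'))
```

```text
plunger [ 0.55062893 -0.10189878  0.10771402] [array([-0.03009064, -0.00231098]), array([-0.03150716,  0.00202606])]
hoop [0.60210263 0.04231168 0.25172678] [array([-4.28806411, -0.03071977]), array([-5.07290393, -0.1399601 ])]
corner [ 0.51863979 -0.21449625  0.0573766 ] [array([-0.48474877, -0.06123256]), array([-0.4655419 ,  0.05092266])]
grip (array([0.59166138, 0.10859699, 0.0959923 ]), [array([-0.97069405,  0.00903307]), array([-1.22598047, -0.02956154])])
[ 0.60473245 -0.05768154 -0.01556781] -0.8919699159774733 [  2.7  -1.   -2.    1.   -1.1  -2.7  -7.8  -0.9 -10.3   2.1   5.9  -2.4]
grip local [-0.01565797  0.1660549   0.0959923 ]
off face 0.032568204839248854 r 0.03148408659181384 ang -0.5205180431359011
can (array([0.4356786 , 0.33601949, 0.04892889]), [array([-0.48468661, -0.00964458]), array([-0.81626991,  0.00536652])])
```

Run:
```python
from h import *
d=pickle.load(open('s0.pkl','rb'));V=[d['scene'],d['side']]
sc=lambda x,y:np.array([248+(x-1)/3,196+(y-1)/3]); sd=lambda x,y:np.array([240+(x-1.5)/4,180+(y-1.5)/4])
t=lambda n,a,b:(lambda r:(print(n,r[0].round(4),np.round(r[1],1).tolist()),r[0])[1])(tri(V,[sc(*a),sd(*b)]))
P=t('pl',(132,299),(395,188));H1=t('hoopF',(247,17),(290,166));H2=t('hoopB',(382,79),(132,110))
F1=t('red',(352,366),(171,158));F2=t('yel',(293,459),(229,92))
c=t('corner',(12,447),(497,145)); bc=t('backcorner top box right?',(220,548),(300,70))
t('lowfront',(279,138),(250,472));t('lowback',(403,200),(100,405));t('upfront',(178,215),(352,222))
t('grip top',(323,99),(189,411));t('grip',(320,117),(196,411));pv=t('pivot',(291,393),(236,135))
for n,v,o in(('hoop',H2-H1,0),('flags',F1-F2,90),('gate',pv-P,0)):print(n,np.degrees(np.arctan2(v[1],v[0]))-o,np.linalg.norm(v[:2]))
```

```text
pl [ 0.5506 -0.1019  0.1077] [[-0.0, -0.0], [-0.0, 0.0]]
hoopF [0.5606 0.0411 0.2595] [[-0.7, -0.0], [-0.9, 0.0]]
hoopB [0.6613 0.0358 0.2583] [[0.0, -0.0], [0.0, 0.0]]
red [ 0.7036 -0.074   0.0983] [[0.2, -0.0], [0.2, 0.0]]
yel [ 0.6977 -0.1518  0.0947] [[0.3, -0.0], [0.2, 0.0]]
corner [ 0.5186 -0.2145  0.0574] [[-0.5, -0.1], [-0.5, 0.1]]
backcorner top box right? [ 0.6765 -0.2177  0.0677] [[-0.9, -0.0], [-0.8, 0.0]]
lowfront [0.5601 0.1091 0.0503] [[-0.6, -0.0], [-0.7, -0.0]]
lowback [0.6697 0.1006 0.0496] [[-0.3, 0.0], [-0.3, -0.0]]
upfront [ 0.5546 -0.0413  0.1331] [[0.3, 0.0], [0.3, -0.0]]
grip top [0.5918 0.118  0.1073] [[0.2, -0.0], [0.2, 0.0]]
grip [0.5933 0.1094 0.096 ] [[-0.2, 0.0], [-0.2, -0.0]]
pivot [ 0.6749 -0.1116  0.0978] [[-0.6, -0.0], [-0.5, -0.0]]
hoop -3.020585143613093 0.1008974317287681
flags -4.381802229617293 0.07802267950667766
gate -4.485258849917073 0.1246858919273951
```

```bash
cat >> h.py <<'E'
YAW=np.radians(-4.1);O=np.array([.6033,-.066,0]);RW=R.from_euler('z',YAW)
W=lambda p:RW.apply(p)+O
UP=np.array([0,-.819,.574]);AX=np.array([0,.574,.819])
RC=RW*R.from_matrix(np.c_[-UP,[1,0,0],-AX])       # cranking orientation
RD=lambda az:R.from_matrix(np.c_[[-np.sin(az),np.cos(az),0],[np.cos(az),np.sin(az),0],[0,0,-1]])  # down, fingers' y at azimuth az
knob=lambda th,h=.04:W(np.array([0,.125,.085])+h*AX+.042*(np.sin(th)*np.array([1,0,0])-np.cos(th)*UP))
def plan(wps,p=None,q=None):
    """wps: list of (pos,Rot,nrows); prints rows from measured pose"""
    from plant import sensors
    s=sensors.get_state()
    p=s['position'] if p is None else p; q=R.from_quat(s['ee_rot']) if q is None else q
    print('t',s['clock'],'F',s['ft_force'].round(1),'gap',s['finger_gap'])
    for P,Q,n in wps:
        for i in range(n):
            dp=q.inv().apply((P-p)/(n-i)); dr=(q.inv()*Q).as_rotvec()/(n-i)
            dp=dp.round(3); dr=np.degrees(dr).round(1)
            print(*dp,*dr,end='; '); p=p+q.apply(dp); q=q*R.from_rotvec(np.radians(dr))
        print(' ->',p.round(4))
E
python3 - <<'E'
from h import *
ang=-.585
from plant import sensors
q0=R.from_quat(sensors.get_state()['ee_rot'])
print(knob(ang),RC.as_matrix().round(3).tolist(), RD(np.radians(-65.4)).as_matrix().round(2).tolist(), q0.as_matrix().round(2).tolist())
plan([(np.array([.42,-.5,.40]),q0,5),(np.array([.62,-.1,.46]),RD(np.radians(-20)),11),(knob(ang,.024)+.17*RW.apply(AX),RC,8)])
E
```

```text
[0.59279615 0.11184417 0.09766087] [[0.059, 0.997, -0.041], [0.817, -0.071, -0.572], [-0.574, -0.0, -0.819]] [[0.91, 0.42, 0.0], [0.42, -0.91, 0.0], [0.0, 0.0, -1.0]] [[0.91, 0.42, -0.0], [0.42, -0.91, 0.0], [-0.0, -0.0, -1.0]]
t 0.15 F [ 0.5  1.2 -0.7] gap 0.08550686240041881
0.035 -0.019 -0.034 0.0 0.0 0.0; 0.035 -0.019 -0.034 0.0 0.0 0.0; 0.034 -0.019 -0.034 0.0 0.0 0.0; 0.035 -0.019 -0.034 0.0 0.0 0.0; 0.034 -0.019 -0.033 0.0 0.0 0.0;  -> [ 0.4197 -0.5003  0.3995]
0.032 -0.025 -0.005 -0.0 -0.0 -4.1; 0.033 -0.023 -0.005 -0.0 -0.0 -4.1; 0.035 -0.021 -0.006 -0.0 -0.0 -4.1; 0.036 -0.018 -0.005 -0.0 -0.0 -4.1; 0.038 -0.016 -0.006 -0.0 -0.0 -4.1; 0.039 -0.013 -0.005 -0.0 -0.0 -4.1; 0.039 -0.01 -0.006 -0.0 -0.0 -4.2; 0.04 -0.007 -0.005 -0.0 -0.0 -4.1; 0.041 -0.004 -0.006 -0.0 -0.0 -4.2; 0.041 -0.001 -0.005 -0.0 -0.0 -4.1; 0.04 0.002 -0.006 -0.1 -0.1 -4.2;  -> [ 0.6202 -0.1004  0.46  ]
0.034 -0.015 0.029 -0.6 -4.3 -1.9; 0.037 -0.014 0.027 -0.6 -4.4 -1.9; 0.039 -0.014 0.024 -0.6 -4.3 -1.9; 0.042 -0.012 0.02 -0.6 -4.4 -1.9; 0.043 -0.011 0.017 -0.6 -4.3 -1.9; 0.045 -0.01 0.014 -0.6 -4.4 -2.0; 0.046 -0.008 0.01 -0.6 -4.3 -1.9; 0.047 -0.007 0.006 -0.7 -4.4 -2.0;  -> [0.5995 0.1995 0.224 ]
```

{"method": "play_rows", "body": {
  "rows": "0.035 -0.019 -0.034 0 0 0 100; 0.035 -0.019 -0.034 0 0 0 100; 0.034 -0.019 -0.034 0 0 0 100; 0.035 -0.019 -0.034 0 0 0 100; 0.034 -0.019 -0.033 0 0 0 100; 0.032 -0.025 -0.005 0 0 -4.1 100; 0.033 -0.023 -0.005 0 0 -4.1 100; 0.035 -0.021 -0.006 0 0 -4.1 100"
}}

```text
clock: 0.95
position: [0.4702, -0.3962, 0.41]
ee_rot: [0.948, 0.318, -0.0, -0.0]
ft_force: [0.7, 0.2, -0.8]
finger_gap: 0.0855
finger_force: 0.0
```

{"method": "play_rows", "body": {
  "rows": "0.036 -0.018 -0.005 0 0 -4.1 100; 0.038 -0.016 -0.006 0 0 -4.1 100; 0.039 -0.013 -0.005 0 0 -4.1 100; 0.039 -0.01 -0.006 0 0 -4.2 100; 0.04 -0.007 -0.005 0 0 -4.1 100; 0.041 -0.004 -0.006 0 0 -4.2 100; 0.041 -0.001 -0.005 0 0 -4.1 100; 0.04 0.002 -0.006 -0.1 -0.1 -4.2 100"
}}

```text
clock: 1.75
position: [0.616, -0.1052, 0.4537]
ee_rot: [0.818, 0.575, -0.001, 0.001]
ft_force: [-0.1, -0.1, -0.8]
finger_gap: 0.0853
finger_force: 0.0
```

Run:
```python
from h import *
plan([(np.array([.6,.20,.40]),RC,8),(knob(-.585,.024)+.10*RW.apply(AX),RC,8)])
```

```text
t 1.75 F [-0.1 -0.1 -0.8] gap 0.08534632573268539
0.035 -0.015 0.007 -0.6 -4.3 -1.9; 0.036 -0.014 0.004 -0.6 -4.3 -1.9; 0.037 -0.012 0.001 -0.6 -4.3 -1.9; 0.037 -0.011 -0.002 -0.6 -4.4 -1.9; 0.037 -0.01 -0.005 -0.6 -4.3 -1.9; 0.037 -0.009 -0.008 -0.6 -4.4 -1.9; 0.037 -0.007 -0.011 -0.6 -4.3 -1.9; 0.035 -0.006 -0.014 -0.6 -4.4 -1.9;  -> [0.6004 0.1999 0.4005]
0.013 -0.0 0.027 0.0 0.0 -0.0; 0.013 -0.0 0.027 0.0 0.0 -0.0; 0.013 -0.0 0.027 0.0 0.0 -0.0; 0.013 -0.0 0.027 0.0 0.0 -0.0; 0.012 -0.0 0.027 0.0 0.0 -0.0; 0.013 -0.001 0.027 0.0 0.0 -0.0; 0.012 -0.0 0.026 0.0 0.0 -0.0; 0.013 -0.001 0.027 0.0 0.0 -0.0;  -> [0.5958 0.1601 0.1659]
```

{"method": "play_rows", "body": {
  "rows": "0.035 -0.015 0.007 -0.6 -4.3 -1.9 60; 0.036 -0.014 0.004 -0.6 -4.3 -1.9 60; 0.037 -0.012 0.001 -0.6 -4.3 -1.9 60; 0.037 -0.011 -0.002 -0.6 -4.4 -1.9 60; 0.037 -0.01 -0.005 -0.6 -4.3 -1.9 60; 0.037 -0.009 -0.008 -0.6 -4.4 -1.9 60; 0.037 -0.007 -0.011 -0.6 -4.3 -1.9 60; 0.035 -0.006 -0.014 -0.6 -4.4 -1.9 60"
}}

```text
clock: 2.55
position: [0.6009, 0.1999, 0.4004]
ee_rot: [0.698, 0.649, -0.221, 0.207]
ft_force: [-0.3, 0.6, 0.6]
finger_gap: 0.0515
finger_force: 0.0
```

{"method": "play_rows", "body": {
  "rows": "0.013 0 0.027 0 0 0 60; 0.013 0 0.027 0 0 0 60; 0.013 0 0.027 0 0 0 60; 0.013 0 0.027 0 0 0 60; 0.012 0 0.027 0 0 0 60; 0.012 0 0.027 0 0 0 60; 0 0 0 0 0 0 60; 0 0 0 0 0 0 60"
}}

```text
clock: 3.35
position: [0.5991, 0.1675, 0.2245]
ee_rot: [0.699, 0.648, -0.221, 0.205]
ft_force: [0.1, 1.3, 0.5]
finger_gap: 0.0512
finger_force: 0.0
```

Run:
```python
from h import *
from plant import sensors,eyes
print(sensors.get_state()['joint_pos'].round(2))
plan([(knob(-.585,.024)+.10*RW.apply(AX),RC,4),(knob(-.585,.024),RC,8)])
w=eyes.snapshot('wrist');pickle.dump(w,open('w1.pkl','wb'))
cv2.imwrite('pics/w1.png',w['image'][:,:,::-1])
print(proj(w,[knob(-.585,.051),knob(-.585,.040),W([0,.125,.085]),W([-.05,-.04,.107])]).round())
```

```text
[-0.36  0.65 -0.34  1.7   0.65  1.36 -1.07]
t 3.35 F [0.1 1.3 0.5] gap 0.05123831044118702
0.007 -0.001 0.013 -0.0 0.0 -0.0; 0.007 -0.0 0.013 -0.0 0.0 -0.1; 0.006 -0.001 0.013 -0.0 0.0 -0.0; 0.007 -0.0 0.013 -0.1 0.1 -0.1;  -> [0.5965 0.1599 0.1664]
-0.0 -0.0 0.012 0.0 -0.0 0.0; -0.0 -0.0 0.013 0.0 -0.0 0.0; -0.0 -0.0 0.012 0.0 -0.0 0.0; -0.0 -0.0 0.013 0.0 -0.0 0.0; -0.0 -0.0 0.012 0.0 -0.0 0.0; -0.0 -0.0 0.013 0.0 -0.0 0.0; -0.0 -0.0 0.012 0.0 -0.0 0.0; -0.0 -0.0 0.013 0.0 -0.0 0.0;  -> [0.5925 0.1027 0.0845]
[[318. 190.]
 [318. 188.]
 [346. 221.]
 [297. 329.]]
```

View pics/w1.png

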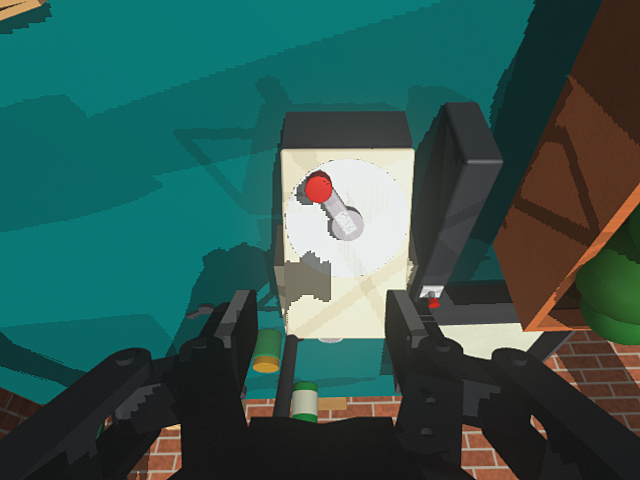

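The grip top is at (318,187) and the axis at (347,222), both within 3 px of what the model predicts. Descending.

{"method": "play_rows", "body": {
  "rows": "0.007 -0.001 0.013 0 0 0 60; 0.007 0 0.013 0 0 0 60; 0.006 -0.001 0.013 0 0 0 60; 0.007 0 0.013 0 0 -0.1 60; 0 0 0.025 0 0 0 60; 0 0 0.025 0 0 0 60; 0 0 0.025 0 0 0 60; 0 0 0.025 0 0 0 60"
}}

```text
clock: 4.2
position: [0.5921, 0.1019, 0.0828]
ee_rot: [0.698, 0.649, -0.221, 0.205]
ft_force: [0.4, 0.0, -0.5]
finger_gap: 0.0512
finger_force: 0.0
```

{"method": "play_rows", "body": {
  "rows": "0 0 0 0 0 0 0; 0 0 0 0 0 0 0; 0 0 0 0 0 0 0; 0 0 0 0 0 0 0; 0 0 0 0 0 0 0; 0 0 0 0 0 0 0; 0 0 0 0 0 0 0; 0 0 0 0 0 0 0"
}}

```text
clock: 5.0
position: [0.5925, 0.1033, 0.0846]
ee_rot: [0.699, 0.649, -0.22, 0.205]
ft_force: [-0.5, -0.6, -3.2]
finger_gap: 0.0181
finger_force: 58.9
```

Run:
```python
from h import *
from plant import sensors
s=sensors.get_state();p=s['position'];l=RW.inv().apply(p-O)-[0,.125,.085]
print(s['clock'],s['ft_force'].round(1),s['finger_gap'],'off',l@AX,'r',np.hypot(l[0],l@UP),'ang',np.arctan2(l[0],-l@UP),'toolxy',-(l@UP),l[0])
def arc(a,b,n,r=.042):
    t=np.linspace(a,b,n+1);return np.c_[r*np.diff(np.cos(t)),r*np.diff(np.sin(t))].round(4).tolist()
a0=np.arctan2(l[0],-l@UP)
D=np.radians
for k in range(9): print(k,arc(D(-30+20*8*k),D(-30+20*8*(k+1)),8)) if k<9 else 0
```

```text
5.0 [-0.5 -0.6 -3.2] 0.018111949521749892 off 0.024435345578082964 r 0.04223725898442064 ang -0.5712070162705613 toolxy 0.03553205261745705 -0.02283548298826381
0 [[0.005, 0.0137], [0.0, 0.0146], [-0.005, 0.0137], [-0.0094, 0.0112], [-0.0126, 0.0073], [-0.0144, 0.0025], [-0.0144, -0.0025], [-0.0126, -0.0073]]
1 [[-0.0094, -0.0112], [-0.005, -0.0137], [0.0, -0.0146], [0.005, -0.0137], [0.0094, -0.0112], [0.0126, -0.0073], [0.0144, -0.0025], [0.0144, 0.0025]]
2 [[0.0126, 0.0073], [0.0094, 0.0112], [0.005, 0.0137], [0.0, 0.0146], [-0.005, 0.0137], [-0.0094, 0.0112], [-0.0126, 0.0073], [-0.0144, 0.0025]]
3 [[-0.0144, -0.0025], [-0.0126, -0.0073], [-0.0094, -0.0112], [-0.005, -0.0137], [-0.0, -0.0146], [0.005, -0.0137], [0.0094, -0.0112], [0.0126, -0.0073]]
4 [[0.0144, -0.0025], [0.0144, 0.0025], [0.0126, 0.0073], [0.0094, 0.0112], [0.005, 0.0137], [0.0, 0.0146], [-0.005, 0.0137], [-0.0094, 0.0112]]
5 [[-0.0126, 0.0073], [-0.0144, 0.0025], [-0.0144, -0.0025], [-0.0126, -0.0073], [-0.0094, -0.0112], [-0.005, -0.0137], [-0.0, -0.0146], [0.005, -0.0137]]
6 [[0.0094, -0.0112], [0.0126, -0.0073], [0.0144, -0.0025], [0.0144, 0.0025], [0.0126, 0.0073], [0.0094, 0.0112], [0.005, 0.0137], [0.0, 0.0146]]
7 [[-0.005, 0.0137], [-0.0094, 0.0112], [-0.0126, 0.0073], [-0.0144, 0.0025], [-0.0144, -0.0025], [-0.0126, -0.0073], [-0.0094, -0.0112], [-0.005, -0.0137]]
8 [[-0.0, -0.0146], [0.005, -0.0137], [0.0094, -0.0112], [0.0126, -0.0073], [0.0144, -0.0025], [0.0144, 0.0025], [0.0126, 0.0073], [0.0094, 0.0112]]
```

{"method": "play_rows", "body": {
  "rows": "0.006 0.0155 0 0 0 0 0; 0 0.0146 0 0 0 0 0; -0.005 0.0137 0 0 0 0 0; -0.0094 0.0112 0 0 0 0 0; -0.0126 0.0073 0 0 0 0 0; -0.0144 0.0025 0 0 0 0 0; -0.0144 -0.0025 0 0 0 0 0; -0.0126 -0.0073 0 0 0 0 0"
}}

```text
clock: 5.8
position: [0.6463, 0.0506, 0.1191]
ee_rot: [0.699, 0.651, -0.214, 0.204]
ft_force: [9.9, 5.9, -19.4]
finger_gap: 0.018
finger_force: 58.8
```

```bash
cat > ck.py <<'E'
from h import *
from plant import sensors,eyes
s=sensors.get_state();p=s['position'];l=RW.inv().apply(p-O)-[0,.125,.085]
print(s['clock'],s['ft_force'].round(1),round(s['finger_gap'],4),'off',(l@AX).round(4),'r',np.hypot(l[0],l@UP).round(4),'deg',np.degrees(np.arctan2(l[0],-l@UP)).round(1),'tilt',np.degrees((R.from_quat(s['ee_rot']).inv()*RC).as_rotvec()).round(1))
# flags: centroids and pixel heights in scene + side
out={}
for n in('scene','side'):
    v=eyes.snapshot(n);im=v['image'].astype(int)
    for nm,X in(('yel',(.6977,-.1518,.0947)),('red',(.7036,-.074,.0983))):
        u,w=proj(v,X)[0].round().astype(int);x0,y0=u-9,w-9;c=im[y0:y0+22,x0:x0+19];r,g,b=c[...,0],c[...,1],c[...,2]
        m=(r>130)&(b<80)&((g>110) if nm=='yel' else (g<80));yy,xx=np.nonzero(m)
        if len(yy):out[n,nm]=(xx.mean()+x0,yy.mean()+y0);print(n,nm,len(yy),np.round(out[n,nm],1),end=' | ')
        else:print(n,nm,'hidden',end=' | ')
V={n:pickle.load(open('s0.pkl','rb'))[n] for n in('scene','side')}
print()
for nm in('yel','red'):
    if ('scene',nm) in out and ('side',nm) in out: print(nm,tri([V['scene'],V['side']],[out['scene',nm],out['side',nm]])[0].round(4))
E
python3 ck.py
```

```text
5.8 [  9.9   5.9 -19.4] 0.018 off 0.0247 r 0.0422 deg 125.0 tilt [ 0.4 -0.6 -0.1]
scene yel 36 [346.1 347.6] | scene red 16 [365.3 317.1] | side yel 5 [297.2 204.2] | side red 13 [282.5 219.4] | 
yel [ 0.6967 -0.1483  0.092 ]
red [ 0.7033 -0.0728  0.0985]
```

{"method": "play_rows", "body": {
  "rows": "-0.0094 -0.0112 0 0 0 0 0; -0.005 -0.0137 0 0 0 0 0; 0 -0.0146 0 0 0 0 0; 0.005 -0.0137 0 0 0 0 0; 0.0094 -0.0112 0 0 0 0 0; 0.0126 -0.0073 0 0 0 0 0; 0.0144 -0.0025 0 0 0 0 0; 0.0144 0.0025 0 0 0 0 0"
}}

```text
clock: 6.7
position: [0.5727, 0.0799, 0.1016]
ee_rot: [0.698, 0.645, -0.228, 0.21]
ft_force: [-6.2, -2.4, 12.7]
finger_gap: 0.0181
finger_force: 61.3
```

```bash
python3 ck.py
```

```text
6.7 [-6.2 -2.4 12.7] 0.0181 off 0.0241 r 0.0413 deg -82.4 tilt [-0.3  1.1 -0.3]
scene yel 28 [350.1 341.7] | scene red 16 [365.3 317.1] | side yel hidden | side red hidden |
```

{"method": "play_rows", "body": {
  "rows": "0.0126 0.0073 0 0 0 0 0; 0.0094 0.0112 0 0 0 0 0; 0.005 0.0137 0 0 0 0 0; 0 0.0146 0 0 0 0 0; -0.005 0.0137 0 0 0 0 0; -0.0094 0.0112 0 0 0 0 0; -0.0126 0.0073 0 0 0 0 0; -0.0144 0.0025 0 0 0 0 0"
}}

```text
clock: 7.6
position: [0.6557, 0.0685, 0.1057]
ee_rot: [0.698, 0.649, -0.221, 0.206]
ft_force: [-2.1, 0.7, 1.8]
finger_gap: 0.0182
finger_force: 60.8
```

```bash
python3 ck.py; python3 -c "
from h import *
d=pickle.load(open('s0.pkl','rb'))['scene'];print(proj(d,[[.6977,-.1518,.0947],[.6977,-.1518,.0827],[.6988,-.137,.0947]]))"
```

```text
7.6 [-2.1  0.7  1.8] 0.0182 off 0.0244 r 0.0427 deg 91.7 tilt [ 0.   0.2 -0. ]
scene yel 4 [353.5 340. ] | scene red 17 [365.4 316.9] | side yel 2 [293.  211.5] | side red 14 [282.3 219.4] | 
yel [ 0.7    -0.1235  0.0841]
red [ 0.7035 -0.0725  0.0988]
[[345.59745278 348.67306941]
 [345.30950351 351.48031475]
 [349.39825805 342.7536427 ]]
```

Run:
```python
from h import *
from plant import eyes
a=eyes.snapshot('scene');b=eyes.snapshot('side')
cv2.imwrite('pics/f1.png',np.hstack([crop(a,320,290,66,80,6),crop(b,260,180,66,80,6)]))
```

```text
(no output)
```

View pics/f1.png

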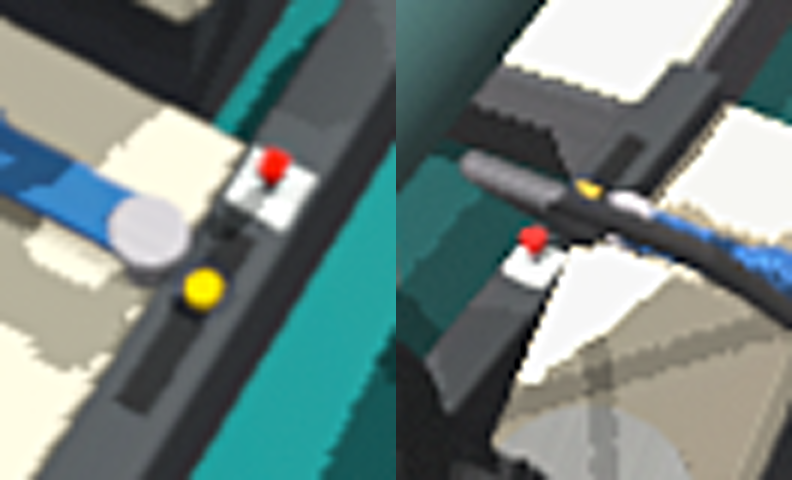

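The yellow flag now sits right down on the box (scene crop 203,290), about 3 px under its line of travel. The red flag still stands on its pin (272,165). The force has dropped to about 2 N, so the film is free. Releasing and backing out along the axis.

Run:
```python
from h import *
from plant import sensors
s=sensors.get_state();p=s['position']
P=W([-.05,-.04,0]);P[2]=0;print(P,W([.075,-.04,0]))
P=np.array([.5507,-.102,0])
a=p+.2*RW.apply(AX)
plan([(a,RC,4),(np.array([a[0]-.01,.12,.42]),RC,4),(P+[0,0,.36],RW*RD(0),8),(P+[0,0,.20],RW*RD(0),4),])
```

```text
[ 0.55056806 -0.10232276  0.        ] [ 0.67524816 -0.11125994  0.        ]
t 7.8 F [ 1.3  0.4 -0.1] gap 0.017902683313861346
-0.0 0.0 -0.05 0.0 0.1 -0.1; -0.0 0.0 -0.05 0.0 0.0 -0.0; -0.0 0.0 -0.05 0.0 0.1 -0.1; -0.0 0.0 -0.05 0.0 0.0 -0.0;  -> [0.6635 0.1819 0.2704]
-0.034 -0.001 -0.022 0.0 0.0 -0.0; -0.034 -0.001 -0.022 0.0 0.0 -0.0; -0.035 -0.002 -0.021 0.0 0.0 -0.0; -0.034 -0.001 -0.022 0.0 0.0 -0.0;  -> [0.654  0.1202 0.4202]
-0.019 -0.011 0.023 0.0 4.4 -0.0; -0.021 -0.011 0.021 0.0 4.4 -0.0; -0.022 -0.011 0.019 0.0 4.4 -0.0; -0.024 -0.011 0.018 0.0 4.4 -0.0; -0.025 -0.011 0.016 0.0 4.4 -0.0; -0.026 -0.011 0.014 0.0 4.3 -0.0; -0.027 -0.011 0.011 0.0 4.4 -0.0; -0.028 -0.01 0.01 0.0 4.3 -0.0;  -> [ 0.5508 -0.1018  0.3596]
-0.0 -0.0 0.04 0.0 0.0 -0.0; -0.0 -0.0 0.04 0.0 0.0 -0.0; -0.0 -0.0 0.04 0.0 0.0 -0.0; -0.0 -0.0 0.04 0.0 0.0 -0.0;  -> [ 0.5509 -0.1019  0.1996]
```

{"method": "play_rows", "body": {
  "rows": "0 0 0 0 0 0 60; 0 0 0 0 0 0 60; 0 0 0 0 0 0 60; 0 0 0 0 0 0 60; 0 0 -0.05 0 0 0 60; 0 0 -0.05 0 0 0 60; 0 0 -0.05 0 0 0 60; 0 0 -0.05 0 0 0 60"
}}

```text
clock: 8.6
position: [0.6629, 0.1847, 0.2702]
ee_rot: [0.698, 0.649, -0.221, 0.205]
ft_force: [0.7, -0.2, 0.0]
finger_gap: 0.0517
finger_force: 0.0
```

```bash
python3 ck.py
python3 - <<'E'
from h import *
P=np.array([.5507,-.102,0])
plan([(np.array([.63,.12,.42]),RC,6),(P+[0,0,.36],RW*RD(0),7),(P+[0,0,.18],RW*RD(0),4),])
E
```

```text
8.6 [ 0.7 -0.2  0. ] 0.0517 off 0.2259 r 0.0416 deg 90.5 tilt [-0.   0.  -0.1]
scene yel 4 [353.5 340. ] | scene red 16 [365.3 317.1] | side yel 2 [293.  211.5] | side red 14 [282.3 219.4] | 
yel [ 0.7    -0.1235  0.0841]
red [ 0.7035 -0.0727  0.0986]
t 8.7 F [ 0.3  0.7 -0. ] gap 0.05121717690993592
-0.024 -0.005 -0.013 0.1 -0.1 -0.0; -0.024 -0.005 -0.013 0.1 -0.1 -0.0; -0.024 -0.005 -0.013 0.1 -0.1 -0.0; -0.024 -0.005 -0.013 0.1 -0.1 -0.0; -0.024 -0.005 -0.013 0.1 -0.1 -0.0; -0.024 -0.004 -0.012 0.1 -0.1 -0.1;  -> [0.6302 0.1197 0.4197]
-0.022 -0.009 0.026 0.0 5.0 0.0; -0.024 -0.009 0.024 0.0 5.0 0.0; -0.026 -0.009 0.021 0.0 5.0 0.0; -0.027 -0.009 0.019 0.0 5.0 0.0; -0.029 -0.009 0.017 0.0 5.0 0.0; -0.03 -0.009 0.014 0.0 5.0 0.0; -0.032 -0.01 0.011 0.0 5.0 0.0;  -> [ 0.5503 -0.1024  0.36  ]
0.0 0.0 0.045 0.0 0.0 0.0; 0.0 0.0 0.045 0.0 0.0 0.0; 0.0 0.0 0.045 0.0 0.0 0.0; 0.001 0.0 0.045 0.0 0.0 0.0;  -> [ 0.5504 -0.1015  0.18  ]
```

{"method": "play_rows", "body": {
  "rows": "-0.024 -0.005 -0.013 0.1 -0.1 0 60; -0.024 -0.005 -0.013 0.1 -0.1 0 60; -0.024 -0.005 -0.013 0.1 -0.1 0 60; -0.024 -0.005 -0.013 0.1 -0.1 0 60; -0.024 -0.005 -0.013 0.1 -0.1 0 60; -0.024 -0.004 -0.012 0.1 -0.1 0 60; -0.022 -0.009 0.026 0 5 0 60; -0.024 -0.009 0.024 0 5 0 60"
}}

```text
clock: 9.5
position: [0.6059, 0.0496, 0.3978]
ee_rot: [0.715, 0.664, -0.164, 0.147]
ft_force: [0.2, -0.6, -0.1]
finger_gap: 0.0515
finger_force: 0.0
```

{"method": "play_rows", "body": {
  "rows": "-0.026 -0.009 0.021 0 5 0 60; -0.027 -0.009 0.019 0 5 0 60; -0.029 -0.009 0.017 0 5 0 60; -0.03 -0.009 0.014 0 5 0 60; -0.032 -0.01 0.011 0 5 0 60; 0 0 0.045 0 0 0 60; 0 0 0.045 0 0 0 60; 0 0 0.045 0 0 0 60"
}}

```text
clock: 10.3
position: [0.5448, -0.1121, 0.2215]
ee_rot: [0.735, 0.677, -0.007, 0.001]
ft_force: [0.8, 0.4, -0.7]
finger_gap: 0.0513
finger_force: 0.0
```

Run:
```python
from h import *
from plant import sensors,eyes
P=np.array([.5507,-.102,0])
plan([(P+[0,0,.0925],RW*RD(0),5)])
print(sensors.get_state()['position'])
w=eyes.snapshot('wrist');pickle.dump(w,open('w2.pkl','wb'))
cv2.imwrite('pics/w2.png',w['image'][:,:,::-1])
print(proj(w,[P+[0,0,.121],W([.075,-.04,.09]),W([0,-.04,.078])]).round())
```

```text
t 10.3 F [ 0.8  0.4 -0.7] gap 0.05131339737759612
0.002 0.001 0.026 -0.1 0.1 -0.1; 0.002 0.001 0.026 -0.1 0.1 -0.1; 0.003 0.001 0.026 -0.1 0.2 -0.1; 0.002 0.001 0.025 -0.1 0.1 -0.2; 0.003 0.002 0.026 -0.0 0.2 -0.1;  -> [ 0.5511 -0.1016  0.0924]
[ 0.54482369 -0.11210406  0.22153429]
[[330. 220.]
 [502. 208.]
 [396. 205.]]
```

View pics/w2.png

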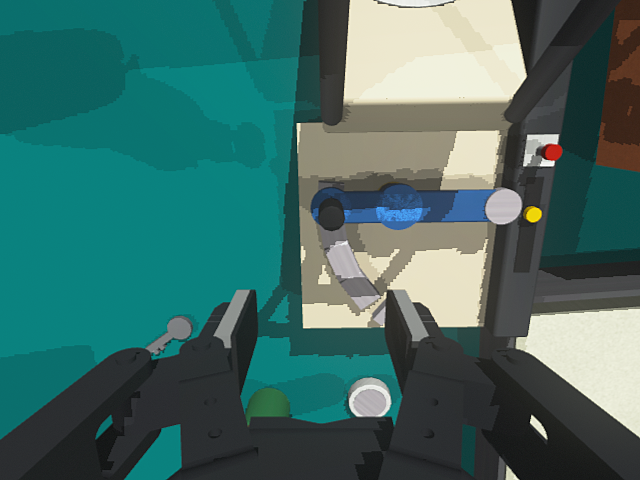

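Run:
```python
from h import *
w=pickle.load(open('w2.pkl','rb'))
def ray(v,px,z):
    Rm=cv2.Rodrigues(v['rvec'])[0];C=-Rm.T@np.ravel(v['tvec']);d=Rm.T@np.linalg.inv(v['mtx'])@[*px,1];return C+d*(z-C[2])/d[2]
print('cam',ray(w,(0,0),0)*0+(-cv2.Rodrigues(w['rvec'])[0].T@np.ravel(w['tvec'])))
print('knob top',ray(w,(331,213),.121),'cap',ray(w,(503,207),.098),'disc',ray(w,(399,206),.089),'yel',ray(w,(533,214),.09),'red',ray(w,(552,152),.0983))
P=np.array([.5507,-.102,0])
for z in(.088,.093,.107,.121):print(z,proj(w,P+[0,0,z]))
```

```text
cam [ 0.55172599 -0.03902648  0.3629499 ]
knob top [ 0.55139624 -0.09748216  0.121     ] cap [ 0.67195111 -0.10843909  0.098     ] disc [ 0.60098128 -0.10398172  0.089     ] yel [ 0.69749872 -0.11751953  0.09      ] red [ 0.7023724  -0.07297667  0.0983    ]
0.088 [[329.75914658 208.4859978 ]]
0.093 [[329.85387835 210.03906614]]
0.107 [[330.13743899 214.68786642]]
0.121 [[330.45139441 219.83497019]]
```

The black knob's blob centre is at (331,215), and the model gives (330,214.7). Descending on it.

{"method": "play_rows", "body": {
  "rows": "0.003 0.001 0.015 -0.2 0.3 -0.2 60; 0.003 0.001 0.015 -0.2 0.3 -0.2 60; 0.003 0.002 0.02 0 0.2 -0.2 60; 0.003 0.002 0.026 0 0 0 60; 0 0 0.027 0 0 0 60; 0 0 0.026 0 0 0 60; 0 0 0 0 0 0 60; 0 0 0 0 0 0 60"
}}

```text
clock: 11.15
position: [0.5524, -0.0991, 0.0945]
ee_rot: [0.731, 0.682, 0.0, -0.001]
ft_force: [0.6, -0.2, 0.4]
finger_gap: 0.0513
finger_force: 0.0
```

Run:
```python
from h import *
P=np.array([.5507,-.102,0])
plan([(P+[0,0,.0925],RW*RD(0),1)])
```

```text
t 11.15 F [ 0.6 -0.2  0.4] gap 0.051320866794290196
-0.003 -0.002 0.002 -0.1 -0.1 0.2;  -> [ 0.5502 -0.102   0.0925]
```

Correct and close; then plan the pull and swing.

{"method": "play_rows", "body": {
  "rows": "-0.003 -0.0015 0.002 0 0 0 60; 0 0 0 0 0 0 60; 0 0 0 0 0 0 0; 0 0 0 0 0 0 0; 0 0 0 0 0 0 0; 0 0 0 0 0 0 0; 0 0 0 0 0 0 0; 0 0 0 0 0 0 0"
}}

```text
clock: 11.95
position: [0.5517, -0.102, 0.0928]
ee_rot: [0.731, 0.682, 0.001, -0.0]
ft_force: [0.4, -0.3, 6.1]
finger_gap: 0.0157
finger_force: 58.5
```

Run:
```python
from h import *
from plant import sensors
s=sensors.get_state();p=s['position'];q=R.from_quat(s['ee_rot'])
pv=W([.075,-.04,0])[:2];r=p[:2]-pv;print(p,s['ft_force'],s['finger_gap'],np.linalg.norm(r),np.degrees(np.arctan2(r[1],r[0])))
p=p+[0,0,.011]
w=[]
n=14
for i in range(1,n+1):
    a=.8*i/n;t=R.from_euler('z',a)
    v=t.apply([r[0],r[1],0]);w.append((np.array([pv[0]+v[0],pv[1]+v[1],p[2]]),t*q,1))
plan(w,p,q)
```

```text
[ 0.55166292 -0.10199211  0.09280974] [ 0.40300483 -0.28180717  6.07316255] 0.015741175942502173 0.12393226147197466 175.7113364371524
t 11.95 F [ 0.4 -0.3  6.1] gap 0.015741175942502173
-0.007 0.0 -0.0 0.0 0.0 -3.3;  -> [ 0.5512 -0.109   0.1038]
-0.007 0.0 -0.0 0.0 0.0 -3.2;  -> [ 0.5511 -0.116   0.1038]
-0.007 0.0 -0.0 0.0 0.0 -3.3;  -> [ 0.5514 -0.123   0.1038]
-0.007 0.001 -0.0 0.0 0.0 -3.3;  -> [ 0.5531 -0.1298  0.1037]
-0.007 -0.0 -0.0 0.0 0.0 -3.3;  -> [ 0.5542 -0.1367  0.1037]
-0.007 -0.0 -0.0 0.0 0.0 -3.2;  -> [ 0.5558 -0.1436  0.1037]
-0.008 0.0 -0.0 0.0 0.0 -3.3;  -> [ 0.5579 -0.1513  0.1037]
-0.007 0.0 -0.0 0.1 0.0 -3.3;  -> [ 0.5602 -0.1579  0.1037]
-0.007 0.0 -0.0 -0.0 0.0 -3.3;  -> [ 0.5628 -0.1644  0.1037]
-0.007 0.001 -0.0 -0.0 0.0 -3.2;  -> [ 0.5668 -0.1703  0.1037]
-0.007 -0.0 -0.0 -0.0 0.0 -3.3;  -> [ 0.5701 -0.1764  0.1037]
-0.007 -0.0 -0.0 -0.0 0.0 -3.3;  -> [ 0.5738 -0.1823  0.1036]
-0.007 0.0 -0.0 -0.0 0.0 -3.3;  -> [ 0.5779 -0.188   0.1036]
-0.007 0.0 -0.0 -0.0 0.0 -3.2;  -> [ 0.5823 -0.1935  0.1036]
```

{"method": "play_rows", "body": {
  "rows": "0 0 -0.003 0 0 0 0; 0 0 -0.003 0 0 0 0; 0 0 -0.003 0 0 0 0; 0 0 -0.002 0 0 0 0; 0 0 0 0 0 0 0; 0 0 0 0 0 0 0; 0 0 0 0 0 0 0; 0 0 0 0 0 0 0"
}}

```text
clock: 12.75
position: [0.5515, -0.102, 0.103]
ee_rot: [0.731, 0.682, 0.001, -0.001]
ft_force: [5.4, 0.3, -8.1]
finger_gap: 0.016
finger_force: 58.6
```

{"method": "play_rows", "body": {
  "rows": "-0.0071 0.0002 0 0 0 -3.27 0; -0.0071 0.0002 0 0 0 -3.27 0; -0.0071 0.0002 0 0 0 -3.27 0; -0.0071 0.0002 0 0 0 -3.27 0; -0.0071 0.0002 0 0 0 -3.27 0; -0.0071 0.0002 0 0 0 -3.27 0; -0.0071 0.0002 0 0 0 -3.27 0; -0.0071 0.0002 0 0 0 -3.27 0"
}}

```text
clock: 13.55
position: [0.5601, -0.157, 0.1027]
ee_rot: [0.557, 0.831, 0.002, -0.001]
ft_force: [5.6, 0.8, -7.5]
finger_gap: 0.016
finger_force: 58.7
```

```bash
cat > g.py <<'E'
from h import *
from plant import sensors
s=sensors.get_state();p=s['position'];q=R.from_quat(s['ee_rot'])
pv=W([.075,-.04,0])[:2];r=p[:2]-pv;print(p.round(4),s['ft_force'].round(1),np.linalg.norm(r).round(4),'gate',np.arctan2(r[1],r[0])%(2*np.pi)-np.radians(175.8),'tool yaw',np.degrees((q*(RW*RD(0)).inv()).as_rotvec()).round(1))
t=pv+.1241*np.array([np.cos(np.radians(175.8)+.8),np.sin(np.radians(175.8)+.8)])
print('remaining tool',q.inv().apply([t[0]-p[0],t[1]-p[1],.103-p[2]]).round(4))
E
python3 g.py
```

```text
[ 0.5601 -0.157   0.1027] [ 5.6  0.8 -7.5] 0.1238 gate 0.4514531604917362 tool yaw [ 0.2 -0.1 26.4]
remaining tool [-0.0425  0.0067 -0.0005]
```

{"method": "play_rows", "body": {
  "rows": "-0.0071 0.0002 0 0 0 -3.27 0; -0.0071 0.0002 0 0 0 -3.27 0; -0.0071 0.0002 0 0 0 -3.27 0; -0.0071 0.0002 0 0 0 -3.27 0; -0.0071 0.0002 0 0 0 -3.27 0; -0.0071 0.0002 0 0 0 -3.27 0; 0 0 0 0 0 0 0; 0 0 0 0 0 0 0"
}}

```text
clock: 14.35
position: [0.5819, -0.1925, 0.1022]
ee_rot: [0.408, 0.913, 0.002, -0.001]
ft_force: [5.2, 1.1, -7.4]
finger_gap: 0.0163
finger_force: 58.8
```

```bash
python3 g.py
```

```text
[ 0.5819 -0.1925  0.1022] [ 5.2  1.1 -7.4] 0.1238 gate 0.7894344103006508 tool yaw [ 0.3 -0.  45.9]
remaining tool [-0.0013 -0.0003 -0.0008]
```

{"method": "play_rows", "body": {
  "rows": "-0.0012 0 0 0 0 0 0; 0 0 0 0 0 0 0; 0 0 0.003 0 0 0 0; 0 0 0.003 0 0 0 0; 0 0 0.002 0 0 0 0; 0 0 0.002 0 0 0 0; 0 0 0 0 0 0 0; 0 0 0 0 0 0 0"
}}

```text
clock: 15.15
position: [0.5833, -0.1942, 0.0931]
ee_rot: [0.408, 0.913, 0.001, -0.0]
ft_force: [3.9, 3.2, -2.9]
finger_gap: 0.0162
finger_force: 59.3
```

```bash
python3 g.py
```

```text
[ 0.5833 -0.1942  0.0931] [ 3.9  3.2 -2.9] 0.1238 gate 0.8074363042176609 tool yaw [ 0.1 -0.1 46. ]
remaining tool [ 0.0009 -0.0003 -0.0099]
```

{"method": "play_rows", "body": {
  "rows": "0 0 0 0 0 0 50; 0 0 0 0 0 0 50; 0 0 0 0 0 0 50; 0 0 -0.02 0 0 0 50; 0 0 -0.03 0 0 0 50; 0 0 -0.03 0 0 0 50; 0 0 -0.03 0 0 0 50; 0 0 -0.02 0 0 0 50"
}}

```text
clock: 15.95
position: [0.5829, -0.1957, 0.225]
ee_rot: [0.408, 0.913, 0.0, -0.0]
ft_force: [0.5, -0.9, -0.0]
finger_gap: 0.0428
finger_force: 0.0
```

Run:
```python
from h import *
from plant import sensors,eyes
w=W([0,-.04,0]);print(w)
plan([(w+[0,-.05,.20],RW*RD(0),7)])
for n in('scene','side'):
    v=eyes.snapshot(n);pickle.dump(v,open(n+'2.pkl','wb'))
```

```text
[ 0.6004401  -0.10589763  0.        ]
t 15.95 F [ 0.5 -0.9 -0. ] gap 0.042838080845898865
0.003 0.006 0.004 0.0 -0.0 6.6; 0.003 0.005 0.004 0.0 -0.0 6.5; 0.004 0.005 0.003 0.0 -0.0 6.6; 0.004 0.004 0.004 0.0 -0.0 6.5; 0.005 0.004 0.003 0.0 -0.0 6.6; 0.005 0.004 0.004 0.0 -0.0 6.5; 0.006 0.003 0.003 0.0 -0.1 6.6;  -> [ 0.6008 -0.1554  0.2   ]
```

{"method": "play_rows", "body": {
  "rows": "0.003 0.006 0.004 0 0 6.6 40; 0.003 0.005 0.004 0 0 6.5 40; 0.004 0.005 0.003 0 0 6.6 40; 0.004 0.004 0.004 0 0 6.5 40; 0.005 0.004 0.003 0 0 6.6 40; 0.005 0.004 0.004 0 0 6.5 40; 0.006 0.003 0.003 0 0 6.6 40; 0 0 0 0 0 0 40"
}}

```text
clock: 16.85
position: [0.5997, -0.1534, 0.1963]
ee_rot: [0.731, 0.682, -0.001, -0.002]
ft_force: [-0.1, 0.5, 0.2]
finger_gap: 0.0344
finger_force: 0.0
```

Run:
```python
from h import *
from plant import eyes
w=eyes.snapshot('wrist');pickle.dump(w,open('w3.pkl','wb'))
cv2.imwrite('pics/w3.png',crop(w,190,90,360,270,2.2))
for p in ([0,-.04,.078],[0,-.04,.069],[0,-.04,.06]): print(proj(w,W(p)),(proj(w,W(p))-[190,90])*2.2)
from plant import sensors
s=sensors.get_state();print(s['position'],s['ee_rot'])
```

```text
[[318.39261341 161.95492205]] [[282.4637495  158.30082851]]
[[318.53916982 160.74450589]] [[282.78617361 155.63791295]]
[[318.67649542 159.61032752]] [[283.08828992 153.14272054]]
[ 0.59981303 -0.15413926  0.19666641] [ 7.30641180e-01  6.82758177e-01 -5.10395952e-04 -2.11608621e-03]
```

View pics/w3.png

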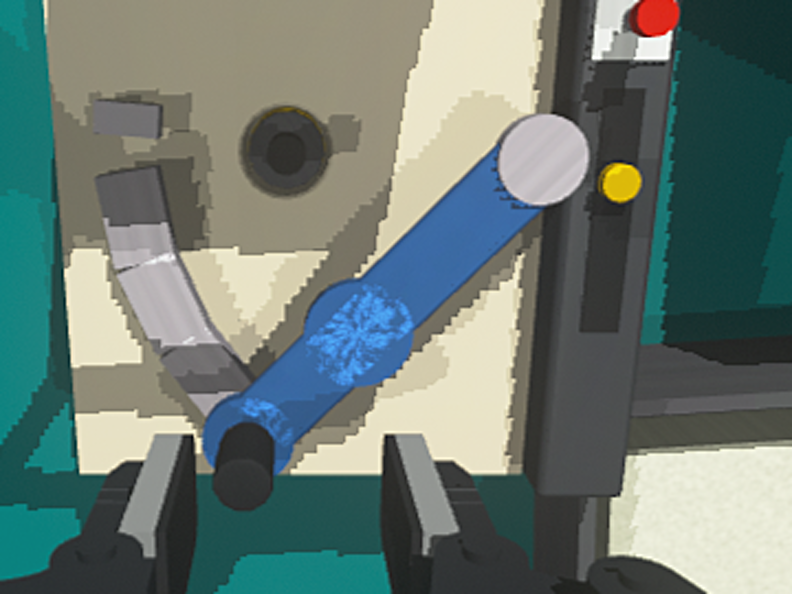

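The gate stands at the far hole (knob at 243,465 in the crop). The cartridge knob is at (286,155), and predicted was (282,158), so it lies about 1 mm further in x.

Run:
```python
from h import *
w=pickle.load(open('w3.pkl','rb'))
a=.8;e=np.array([.075-.125*np.cos(a),-.04-.125*np.sin(a)])
for z in(.093,.107,.121,.132):print(z,((proj(w,W([*e,z]))-[190,90])*2.2).round(1))
V=[w,pickle.load(open('scene2.pkl','rb'))]
t=np.array([.6014,-.105,0])
plan([(t+[0,0,.14],RW*RD(0),4),(t+[0,0,.064],RW*RD(0),4)])
```

```text
0.093 [[243.7 449.8]]
0.107 [[241.2 469.5]]
0.121 [[238.3 491.4]]
0.132 [[235.8 510.5]]
t 16.9 F [-1.  -0.  -0.4] gap 0.03383264260168114
0.012 -0.0 0.014 -0.1 -0.0 0.1; 0.012 -0.001 0.014 -0.0 -0.0 0.0; 0.013 -0.0 0.014 -0.1 -0.1 0.1; 0.012 -0.001 0.015 -0.0 -0.0 0.0;  -> [ 0.6011 -0.105   0.1398]
0.0 0.0 0.019 -0.0 -0.0 0.0; 0.0 0.0 0.019 -0.0 -0.0 0.0; 0.0 0.0 0.019 -0.0 -0.0 0.0; 0.0 0.0 0.019 -0.0 -0.0 0.0;  -> [ 0.6011 -0.105   0.0638]
```

{"method": "play_rows", "body": {
  "rows": "0.012 0 0.012 0 0 0 40; 0.012 -0.001 0.012 0 0 0 40; 0.013 0 0.012 0 0 0 40; 0.012 -0.001 0.015 0 0 0 40; 0 0 0.015 0 0 0 40; 0 0 0.015 0 0 0 40; 0 0 0 0 0 0 40; 0 0 0 0 0 0 40"
}}

```text
clock: 17.7
position: [0.602, -0.1059, 0.1163]
ee_rot: [0.732, 0.681, 0.0, -0.001]
ft_force: [-0.4, -0.3, 0.5]
finger_gap: 0.0342
finger_force: 0.0
```

Run:
```python
from h import *
t=np.array([.6014,-.105,0])
plan([(t+[0,0,.064],RW*RD(0),3)])
```

```text
t 17.7 F [-0.4 -0.3  0.5] gap 0.034241024795015125
0.0 -0.0 0.017 -0.0 -0.0 -0.0; 0.0 -0.0 0.018 -0.1 -0.1 -0.0; 0.001 -0.001 0.017 -0.0 -0.0 -0.0;  -> [ 0.601  -0.1048  0.0643]
```

{"method": "play_rows", "body": {
  "rows": "0 0 0.017 0 0 0 40; 0 0 0.018 0 0 0 40; 0.001 -0.001 0.017 0 0 0 40; 0 0 0 0 0 0 40; 0 0 0 0 0 0 0; 0 0 0 0 0 0 0; 0 0 0 0 0 0 0; 0 0 0 0 0 0 0"
}}

```text
clock: 18.5
position: [0.6024, -0.1043, 0.0662]
ee_rot: [0.732, 0.682, 0.001, -0.0]
ft_force: [-0.0, 0.2, 4.6]
finger_gap: 0.0084
finger_force: 58.7
```

Run:
```python
from h import *
from plant import sensors
s=sensors.get_state();p=s['position'];q=R.from_quat(s['ee_rot'])
print(p,s['ft_force'].round(1),s['finger_gap'],s['finger_force'])
```

```text
[ 0.60237632 -0.10426612  0.0662136 ] [-0.   0.2  4.6] 0.008438269543495053 58.746217489242554
```

{"method": "play_rows", "body": {
  "rows": "0 0 -0.005 0 0 0 0; 0 0 -0.01 0 0 0 0; 0 0 -0.015 0 0 0 0; 0 0 -0.02 0 0 0 0; 0 0 -0.025 0 0 0 0; 0 0 -0.025 0 0 0 0; 0 0 -0.025 0 0 0 0; 0 0 -0.025 0 0 0 0"
}}

```text
clock: 19.3
position: [0.6013, -0.1043, 0.2173]
ee_rot: [0.732, 0.682, 0.001, -0.001]
ft_force: [0.7, -0.4, 0.8]
finger_gap: 0.0086
finger_force: 58.6
```

Run:
```python
from h import *
from plant import eyes,sensors
a=eyes.snapshot('scene');b=eyes.snapshot('side');w=eyes.snapshot('wrist')
pickle.dump((a,b,w),open('s3.pkl','wb'))
A=crop(a,316,150,40,40,9);B=crop(b,288,382,40,40,9);C=crop(w,220,270,200,210,1.7)[:, :340]
im=np.zeros((600,800,3),np.uint8);im[:360,:360]=A;im[:360,360:720]=B;h=cv2.resize(w['image'][240:480,:,::-1],(640,240));im[360:600,:640]=h
cv2.imwrite('pics/c.png',im);s=sensors.get_state();print(s['position'],s['finger_gap'],s['finger_force'],s['ft_force'])
```

```text
[ 0.60279088 -0.10435313  0.21790728] 0.00880275313475029 58.5893189907074 [-1.16232426 -0.41468657 -0.69861704]
```

View pics/c.png

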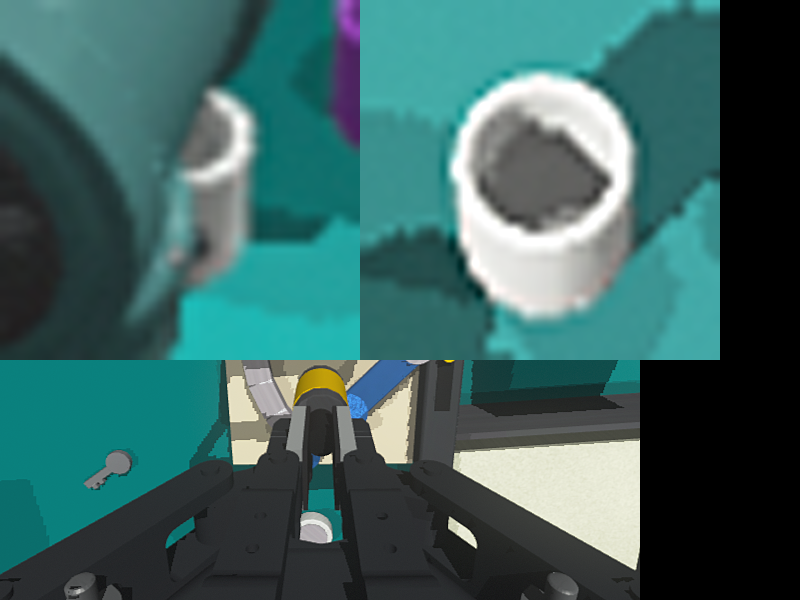

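The cartridge is held and upright, and out of the well. The canister rim centre in the side view is at crop (184,162), i.e. (308,399.6). I'll cross-check with the first scene image.

Run:
```python
from h import *
d=pickle.load(open('s0.pkl','rb'));V=[d['scene'],d['side']]
def ray(v,px,z):
    Rm=cv2.Rodrigues(v['rvec'])[0];C=-Rm.T@np.ravel(v['tvec']);D=Rm.T@np.linalg.inv(v['mtx'])@[*px,1];return C+D*(z-C[2])/D[2]
print('side ray',ray(V[1],(308.,399.6),.044))
# silhouettes: fit cylinder x,y by blob bbox in both views
t=np.linspace(0,2*np.pi,60);ring=.021*np.c_[np.cos(t),np.sin(t),0*t]
bb=[]
for v,c in zip(V,((336,170),(308,403))):
    x0,y0=c[0]-22,c[1]-22;im=v['image'][y0:y0+44,x0:x0+44].astype(int)
    sat=im.max(2)-im.min(2);m=((sat<45)&(im.max(2)>60)).astype(np.uint8)
    n,l,st,ce=cv2.connectedComponentsWithStats(m);k=l[12:32,12:32];k=np.bincount(k[k>0]).argmax()
    x,y,w,h,a=st[k];bb.append((x+x0-.5,x+w+x0-.5,y+y0-.5,y+h+y0-.5));print(bb[-1],a)
def f(q):
    o=[]
    for v,b in zip(V,bb):
        P=proj(v,np.r_[ring+[q[0],q[1],.044],ring+[q[0],q[1],0]]);o+=[P[:,0].min()-b[0],P[:,0].max()-b[1],P[:,1].min()-b[2],P[:,1].max()-b[3]]
    return np.array(o)
r=least_squares(f,[.44,.336]);print(r.x,r.fun.round(1))
c=np.r_[r.x,0]
plan([(np.array([.52,.0,.38]),RW*RD(0),5),(np.r_[r.x,.32],RD(np.radians(20)),9),(np.r_[r.x,.16],RD(np.radians(20)),5)])
```

```text
side ray [0.43455566 0.33708109 0.044     ]
(np.float64(326.5), np.float64(343.5), np.float64(157.5), np.float64(181.5)) 348
(np.float64(285.5), np.float64(320.5), np.float64(389.5), np.float64(416.5)) 520
[0.44045497 0.34012529] [ 2.9  2.2  1.9  0.8  9.6 -5.6  0.9  0.9]
t 19.45 F [-1.2 -0.4 -0.7] gap 0.00880275313475029
0.02 -0.018 -0.032 0.0 -0.0 0.0; 0.02 -0.018 -0.033 0.1 -0.0 0.0; 0.02 -0.018 -0.032 0.0 -0.0 0.0; 0.019 -0.018 -0.033 0.1 -0.1 0.0; 0.02 -0.018 -0.032 0.0 -0.0 0.0;  -> [5.196e-01 5.000e-04 3.798e-01]
0.037 -0.011 0.007 0.0 -0.0 -2.7; 0.038 -0.01 0.007 0.0 -0.0 -2.7; 0.038 -0.008 0.007 0.0 -0.0 -2.7; 0.038 -0.006 0.006 0.0 -0.0 -2.7; 0.038 -0.004 0.007 0.0 -0.0 -2.7; 0.039 -0.003 0.006 0.0 -0.0 -2.6; 0.039 -0.001 0.007 0.0 -0.0 -2.7; 0.039 0.001 0.006 0.0 -0.0 -2.6; 0.038 0.003 0.007 0.0 -0.0 -2.7;  -> [0.4403 0.3401 0.3199]
-0.0 0.0 0.032 0.0 -0.0 0.0; -0.0 0.0 0.032 0.0 -0.0 0.0; -0.0 0.0 0.032 0.0 -0.0 0.0; -0.0 0.0 0.032 0.0 -0.0 0.0; -0.0 0.0 0.032 0.0 -0.0 0.0;  -> [0.4404 0.3401 0.1599]
```

Run:
```python
from h import *
d=pickle.load(open('s0.pkl','rb'));V=[d['scene'],d['side']]
t=np.linspace(0,2*np.pi,60);ring=.021*np.c_[np.cos(t),np.sin(t),0*t]
bb=[(326.5,343.5,157.5,181.5),(297.9,318.3,389.6,417.1)]
def f(q):
    o=[]
    for v,b in zip(V,bb):
        P=proj(v,np.r_[ring+[q[0],q[1],.044],ring+[q[0],q[1],0]]);o+=[P[:,0].min()-b[0],P[:,0].max()-b[1],P[:,1].min()-b[2],P[:,1].max()-b[3]]
    return np.array(o)
r=least_squares(f,[.44,.336]);print(r.x,r.fun.round(1))
```

```text
[0.4340813  0.33763989] [ 0.4 -0.4  1.7  0.6  0.4 -0.3  0.9  0.4]
```

{"method": "play_rows", "body": {
  "rows": "0.02 -0.018 -0.032 0 0 0 0; 0.02 -0.018 -0.033 0 0 0 0; 0.02 -0.018 -0.032 0 0 0 0; 0.02 -0.018 -0.033 0 0 0 0; 0.02 -0.018 -0.032 0 0 0 0; 0.037 -0.011 0.007 0 0 -2.7 0; 0.038 -0.01 0.007 0 0 -2.7 0; 0.038 -0.008 0.007 0 0 -2.7 0"
}}

```text
clock: 20.25
position: [0.4912, 0.116, 0.3562]
ee_rot: [0.681, 0.732, 0.0, -0.001]
ft_force: [0.3, 0.2, -0.5]
finger_gap: 0.0087
finger_force: 58.7
```

{"method": "play_rows", "body": {
  "rows": "0.038 -0.006 0.006 0 0 -2.7 0; 0.038 -0.004 0.007 0 0 -2.7 0; 0.039 -0.003 0.006 0 0 -2.6 0; 0.039 -0.001 0.007 0 0 -2.7 0; 0.03 0 0.006 0 0 -2.6 0; 0.02 0 0.015 0 0 -2.6 0; 0 0 0.03 0 0 0 0; 0 0 0.03 0 0 0 0"
}}

```text
clock: 21.05
position: [0.4424, 0.3149, 0.249]
ee_rot: [0.573, 0.819, 0.001, -0.001]
ft_force: [0.2, 0.0, -1.0]
finger_gap: 0.0086
finger_force: 58.7
```

Run:
```python
from h import *
plan([(np.array([.436,.3375,.16]),RD(np.radians(20)),5)])
```

```text
t 21.05 F [ 0.2  0.  -1. ] gap 0.008570718825901342
0.005 0.0 0.018 -0.0 -0.0 0.0; 0.005 0.0 0.018 -0.0 -0.0 0.0; 0.004 0.001 0.018 -0.0 -0.1 0.0; 0.005 0.0 0.018 -0.0 -0.0 0.0; 0.004 0.001 0.017 -0.0 -0.1 0.1;  -> [0.4363 0.3373 0.1601]
```

{"method": "play_rows", "body": {
  "rows": "0.005 -0.001 0.022 0 0 0 0; 0.005 0 0.022 0 0 0 0; 0.004 0 0.022 0 0 0 0; 0.005 0 0.022 0 0 0 0; 0.004 0 0.022 0 0 0 0; 0 0 0.022 0 0 0 0; 0 0 0 0 0 0 0; 0 0 0 0 0 0 0"
}}

```text
clock: 21.85
position: [0.4338, 0.3353, 0.1179]
ee_rot: [0.574, 0.819, -0.0, -0.001]
ft_force: [0.4, -0.1, 0.3]
finger_gap: 0.0084
finger_force: 58.7
```

Run:
```python
from h import *
from plant import eyes
plan([(np.array([.434,.3375,.11]),RD(np.radians(20)),1)])
b=eyes.snapshot('side');w=eyes.snapshot('wrist');pickle.dump((b,w),open('s4.pkl','wb'))
im=np.zeros((480,800,3),np.uint8);im[:,:360]=crop(b,273,355,60,80,6);im[:480,360:]=crop(w,210,130,220,240,2)
cv2.imwrite('pics/p.png',im)
print((proj(w,[[.434,.3376,.044]])-[210,130])*2+[360,0],(proj(b,[[.434,.3376,.044],[.434,.3376,.1]])-[273,355])*6)
```

```text
t 21.85 F [ 0.4 -0.1  0.3] gap 0.008431523445388011
0.002 0.001 0.008 -0.1 -0.1 -0.0;  -> [0.434  0.3375 0.1099]
[[583.72350426 234.47388761]] [[210.7903032  269.50560841]
 [207.12957758 202.42468922]]
```

View pics/p.png

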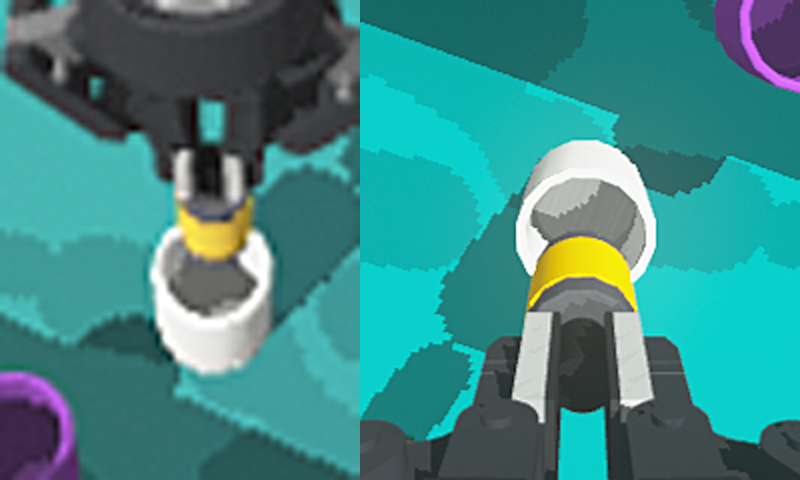

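The cartridge hangs upright above the canister. The rim centre is at (586,230) in the wrist view, within 1–2 mm of the model. Lowering.

{"method": "play_rows", "body": {
  "rows": "0.002 0.001 0.008 0 0 0 0; 0 0 0.01 0 0 0 0; 0 0 0.01 0 0 0 0; 0 0 0.01 0 0 0 0; 0 0 0.01 0 0 0 0; 0 0 0.01 0 0 0 0; 0 0 0 0 0 0 0; 0 0 0 0 0 0 0"
}}

```text
clock: 22.75
position: [0.4344, 0.3382, 0.0599]
ee_rot: [0.574, 0.819, 0.001, -0.001]
ft_force: [-0.1, 0.6, -0.4]
finger_gap: 0.0088
finger_force: 58.7
```

Run:
```python
from h import *
plan([(np.array([.434,.3375,.053]),RD(np.radians(20)),2)])
```

```text
t 22.75 F [-0.1  0.6 -0.4] gap 0.008791114811408325
-0.0 -0.0 0.003 -0.0 -0.1 -0.0; -0.001 -0.001 0.004 -0.0 -0.0 -0.0;  -> [0.4338 0.3369 0.0529]
```

{"method": "play_rows", "body": {
  "rows": "0 0 0.003 0 0 0 0; 0 0 0.003 0 0 0 0; 0 0 0.001 0 0 0 0; 0 0 0 0 0 0 0; 0 0 0 0 0 0 0; 0 0 0 0 0 0 0; 0 0 0 0 0 0 0; 0 0 0 0 0 0 0"
}}

```text
clock: 23.55
position: [0.4346, 0.3382, 0.0533]
ee_rot: [0.574, 0.819, 0.001, -0.001]
ft_force: [-0.4, 0.0, 0.2]
finger_gap: 0.009
finger_force: 58.7
```

Lower until contact shows.

{"method": "play_rows", "body": {
  "rows": "0 0 0.001 0 0 0 0; 0 0 0.0005 0 0 0 0; 0 0 0 0 0 0 0; 0 0 0 0 0 0 0; 0 0 0 0 0 0 0; 0 0 0 0 0 0 0; 0 0 0 0 0 0 0; 0 0 0 0 0 0 0"
}}

```text
clock: 24.35
position: [0.4346, 0.3384, 0.0522]
ee_rot: [0.574, 0.819, 0.001, -0.001]
ft_force: [-0.7, -0.5, 4.9]
finger_gap: 0.0086
finger_force: 59.2
```

Contact at 4.9 N. Opening, then straight up.

{"method": "play_rows", "body": {
  "rows": "0 0 0 0 0 0 15; 0 0 0 0 0 0 25; 0 0 0 0 0 0 30; 0 0 0 0 0 0 30; 0 0 -0.01 0 0 0 30; 0 0 -0.03 0 0 0 30; 0 0 -0.04 0 0 0 30; 0 0 -0.04 0 0 0 30"
}}

```text
clock: 25.15
position: [0.4342, 0.3376, 0.1733]
ee_rot: [0.574, 0.819, 0.0, -0.001]
ft_force: [1.0, 0.2, -0.3]
finger_gap: 0.0255
finger_force: 0.0
```

{"method": "play_rows", "body": {
  "rows": "0 0 -0.04 0 0 0 30; -0.04 0 -0.03 0 0 0 30; -0.04 0 -0.03 0 0 0 30; -0.03 0 0 0 0 0 30; 0 0 0 0 0 0 30; 0 0 0 0 0 0 30; 0 0 0 0 0 0 30; 0 0 0 0 0 0 30"
}}

```text
clock: 25.95
position: [0.4713, 0.2356, 0.2714]
ee_rot: [0.573, 0.82, 0.001, -0.002]
ft_force: [0.4, -0.2, 0.1]
finger_gap: 0.0256
finger_force: 0.0
```

```bash
python3 - <<'E'
from h import *
from plant import eyes
a=eyes.snapshot('scene');b=eyes.snapshot('side');w=eyes.snapshot('wrist')
im=np.zeros((600,800,3),np.uint8)
im[:330,:330]=crop(b,288,378,44,44,7.5);im[:330,330:660]=crop(a,314,148,44,44,7.5)
im[330:600,:432]=crop(w,210,110,240,150,1.8);
im[330:600,440:800]=crop(a,270,290,120,90,3)
cv2.imwrite('pics/end.png',im)
E
python3 ck.py
```

```text
26.1 [-1.2 -0.1  0.4] 0.0261 off 0.2478 r 0.1556 deg -79.2 tilt [  7.3 -34.7  23.4]
scene yel 4 [353.5 340. ] | scene red 16 [365.3 317.1] | side yel hidden | side red 15 [282.3 219.3] | 
red [ 0.7035 -0.0729  0.0988]
```

View pics/end.png

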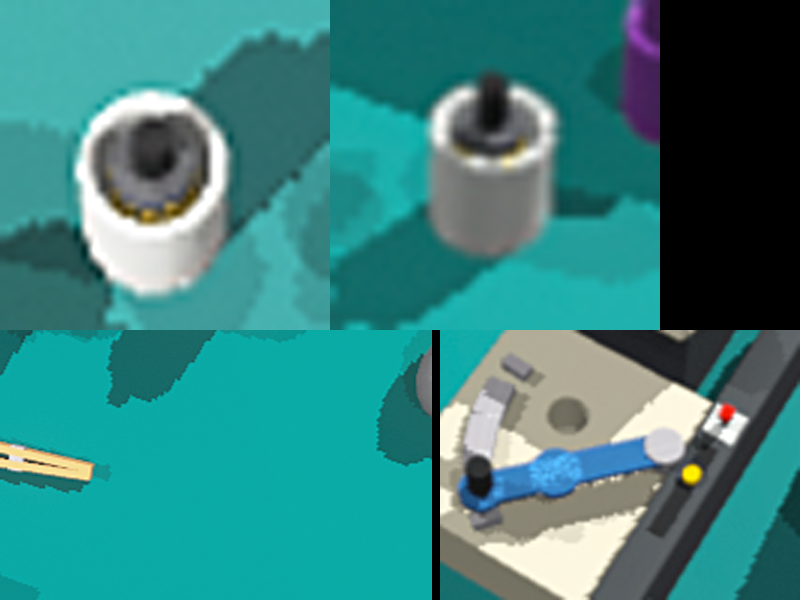

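The cartridge stands upright and centred in the canister (side crop 153,145). The gate is open with its knob low on the arm (479,475), the red flag is up (727,412) and the yellow one is down (692,475). Handing in.

```bash
python3 -c "
from plant import robot
print(robot.sign_off())"
```

```text
the job is handed in; nothing more can be done
None
```

I handed the job in at about 26 s of the 72 s allowed; the hand-in returned no verdict. My last images showed the film free (yellow flag down, red up), the gate pinned open and the cartridge upright in the canister.

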